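# Stroke the dust covers of a sensor arc shut

## Task

The six dust covers on the curved sensor rack stand open. Run your closed fingertips lightly along the arc, going over each cover from its hinge towards its raised edge (from cover 1, at the left end seen from the centre of the arc, to cover 6), so that they fold flat shut one after the other in that order. Only touch and stroke, without pressing hard: do not lift the rack or shift it, and leave the roller standing in the middle and the other loose things as they are.

Things in the scene. Friction and masses are not known exactly. Their poses are not given: they have to be found in the camera images.
- rack: Sensor rack, 2 kg, loose on the desk: six black housings (32 mm radially, 33 mm along the arc, tops 28.5 mm up) on an aluminium arc foot 6 mm thick. Origin on the desk under the arc's centre; x points to the middle of the arc, z up. The covers lie on a circle of radius 120 mm about it, at +0.875, 0.525, 0.175, -0.175, -0.525, -0.875 rad from x towards y (cover 1 to 6).
- seat_1 (a point): Point on the rack in the middle of the top face of cover 1 as it lies when shut, 35 mm above the desk (neighbours 42 mm apart). Its axes are those of the rack, not turned along the arc.
- seat_2 (a point): Point on the rack in the middle of the top face of cover 2 as it lies when shut, 35 mm above the desk (neighbours 42 mm apart). Its axes are those of the rack, not turned along the arc.
- seat_3 (a point): Point on the rack in the middle of the top face of cover 3 as it lies when shut, 35 mm above the desk (neighbours 42 mm apart). Its axes are those of the rack, not turned along the arc.
- seat_4 (a point): Point on the rack in the middle of the top face of cover 4 as it lies when shut, 35 mm above the desk (neighbours 42 mm apart). Its axes are those of the rack, not turned along the arc.
- seat_5 (a point): Point on the rack in the middle of the top face of cover 5 as it lies when shut, 35 mm above the desk (neighbours 42 mm apart). Its axes are those of the rack, not turned along the arc.
- seat_6 (a point): Point on the rack in the middle of the top face of cover 6 as it lies when shut, 35 mm above the desk (neighbours 42 mm apart). Its axes are those of the rack, not turned along the arc.
- cover_1 (a joint): Opening of cover 1 in rad: 0 shut (flat), 1.3 fully open (at the arc's +y end). Grey flap 29 mm wide radially, 34 mm long along the arc, 5 mm thick. Hinge axis radial, 30 mm above the desk, 16.5 mm along the arc from the seat point, on the side away from cover 2; the other, free end rises as it opens.
- cover_2 (a joint): Opening of cover 2 in rad: 0 shut (flat), 1.3 fully open. Same flap as cover 1: every hinge lies on the side towards cover 1's end (counterclockwise seen from above), every free end points to cover 6's end. No spring, only hinge friction of 0.01 N m: a cover stays where it is left.
- cover_3 (a joint): Opening of cover 3 in rad: 0 shut (flat), 1.3 fully open. Same flap as cover 1. A fingertip moved along the arc from the hinge side, about 1 mm above the shut height, folds it down; moved the other way it opens it more.
- cover_4 (a joint): Opening of cover 4 in rad: 0 shut (flat), 1.3 fully open. Same flap as cover 1. The six housings ride together on rubber mounts in the foot and give straight down under a press, by 3 N per mm after the first 3 N, up to 6 mm; then they are rigid.
- cover_5 (a joint): Opening of cover 5 in rad: 0 shut (flat), 1.3 fully open. Same flap as cover 1.
- cover_6 (a joint): Opening of cover 6 in rad: 0 shut (flat), 1.3 fully open. Same flap as cover 1.
- post_pad (a point): Centre of the rack's round pad (52 mm across), at the arc's centre, 10 mm above the desk, on which the roller stands.
- roller: Steel roller, 20 mm across and 60 mm tall, loose, standing upright on the pad in the centre of the arc. Origin at the centre of its underside, z along it.
- usb_stick: USB stick 54 x 16 x 8 mm, loose, lying flat on the desk inside the arc. Origin at the centre of its underside.
- weight: Brass check weight with a knob, 30 mm across, 47 mm tall, loose, standing on the desk to the right of the rack. Origin at the centre of its underside.
- caliper: Digital caliper 76 x 235 x 18 mm lying on the desk far to the right. Origin at the centre of its underside.

How it is judged:
On the way, in this order (a step that is already met when the one before it is completed fails the run):
1. cover 1 is folded shut (under 0.15 rad), the next one still open (value of joint cover_1 below 0.15 rad), for 0.05 s.
2. cover 2 is folded shut (under 0.15 rad), the next one still open (value of joint cover_2 below 0.15 rad), for 0.05 s.
3. cover 3 is folded shut (under 0.15 rad), the next one still open (value of joint cover_3 below 0.15 rad), for 0.05 s.
4. cover 4 is folded shut (under 0.15 rad), the next one still open (value of joint cover_4 below 0.15 rad), for 0.05 s.
5. cover 5 is folded shut (under 0.15 rad), the next one still open (value of joint cover_5 below 0.15 rad), for 0.05 s.
6. cover 6 is folded shut (under 0.15 rad) (value of joint cover_6 below 0.15 rad), for 0.05 s.
At the end, for the whole second after the job is handed in: All six covers are within 0.15 rad of flat shut; the rack lies flat, at rest, within 25 mm of where it was; the roller stands upright on its pad (value of joint each of cover_1, cover_2, cover_3, cover_4, cover_5, cover_6 below 0.15 rad and distance of rack from where it was at the start of the episode below 0.025 m and linear speed of rack below 0.02 m/s and angle between rack's own z axis and vertical below 0.05 rad and angle between roller's own z axis and vertical below 0.1 rad and horizontal distance between roller and post_pad below 0.02 m); the robot touches nothing.
It fails at once if the rack is pressed hard (over 30 N) (contact force between the fingers and rack above 30 N).
It fails at once if the rack is lifted or tipped (over 10 mm or 0.1 rad) (height (world z) of rack above 0.01 m or angle between rack's own z axis and vertical above 0.1 rad).
It fails at once if the rack is shifted by more than 25 mm (distance of rack from where it was at the start of the episode above 0.025 m).
It fails at once if the roller is moved by more than 25 mm or tipped (distance of roller from where it was at the start of the episode above 0.025 m or angle between roller's own z axis and vertical above 0.3 rad).
It fails at once if the USB stick, the brass weight or the caliper is moved by more than 25 mm (distance of any of usb_stick, weight, caliper from where it was at the start of the episode above 0.025 m).
It also fails if it takes over 45 s, if anything falls off the work surface, if the arm or the gripper's body presses on something with over 40 N, if the wrist force passes 120 N, or if a joint passes its speed limit or range.

## Robot

A 6-joint arm with a two-finger parallel gripper is mounted at the origin on a cart in front of the work surface, level with it; the furniture and walls round the work are solid. World frame = base frame: x ahead of the robot, y to its left, z up, the work surface at z = 0. Lengths are in m, angles in rad, forces in N, time in s.
With the tool pointing down it reaches from about 0.4 to 0.825 m from the base axis. Payload 7 kg.
Tool frame: the origin (TCP) lies at the very end of the fingers, on their centre line; the grasp point (between the pads) lies 19 mm behind it (tcp_to_grasp is the distance from the TCP to the grasp point, in m); x points along the fingers, z is the direction in which the jaws open and shut, and the axes are right-handed (so a half turn about x gives the same grasp; the last joint's range is limited). The gripper opens to 88 mm and grips with 3 to 60 N. Pads are 19 mm wide; open, the fingers measure 130 mm over their backs; the gripper's body (78 mm by 193 mm) begins 47 mm behind the grasp point.
Start: joints at [-0.823, 0.359, 0.012, 0, -1.224, -0.288], TCP at [0.3, -0.605, 0.227] pointing down, gripper open.
Joint ranges: [-3.07, 3.07], [-1.43, 2.12], [-1.02, 1.25], [-3.03, 1.67], [-3.05, -0], [-3.03, 3.03]. Speed limits (rad/s): [2.39, 2.39, 3.01, 3.14, 3.14, 3.14].

## Interface

Orientations are given as [roll, pitch, yaw] about the fixed x, y, z axes, in that order (R = Rz(yaw) Ry(pitch) Rx(roll)).
In Python, from station import get_state, grab_frame, job_done, tcp_to_grasp gives the robot as it stands. The module is installed in compiled form; this text tells all that it offers.
- The arm moves only by the shell command python3 -m crank 'ROWS' [FORCE]. ROWS is JSON, a list of rows, each a list of 7 numbers: the shift along the tool's x, y, z in m, then the turn, a rotation vector about the tool's x, y, z in rad, then the opening, from 0 (shut) to 1 (fully open). In form: [[x, y, z, wx, wy, wz, fingers], ...]. A call has 1 to 10 rows; each row is the pose to reach, as a shift and turn from the pose commanded when the call began, along the tool's axes at that moment; what a row does not reach only later rows make up. A row lasts 1/8 s, in which the tool goes at most 62.5 mm and 10.7 degrees, less where a joint would pass 70% of its speed; a pose out of reach is approached as far as the arm can. A call with a gripper value outside its range is refused whole. The fingers move at their own pace and stop on an object; FORCE is the grip in N (left out, the last holds). Time passes only in rows, so rows that repeat a pose let the fingers close. It gives the time, the measured TCP pose, the force and the opening at its end, in the units of the state.
- get_state(): the state, without advancing time (a new reading comes with each control period).
- grab_frame(name): name is "scene" or "side" or "wrist"; returns a dict with "pixels" (420x560x3 uint8, red, green, blue), "vfov" (degrees; the focal length in pixels is half the picture's height over the tangent of half this angle, whatever the lens; pixels are square), "cx", "cy" (the principal point, pixels), "k1" (the pictures are not rectified: a ray, as slopes to the right and down, at radius r is drawn at 1 + k1 r^2 times it, then the intrinsics apply), "extrinsics" (4x4, takes a point from world to camera coordinates). Camera axes: x right, y up, looking along -z (the intrinsics and any distortion apply to the point x, -y, -z); pixel columns grow to the right and rows downward; lengths in m; the calibration is good to about 2 mm. A picture is of the moment at which its call begins. There is no depth.
- job_done(): hands the job in, once; it reports no verdict.
The state is a dict: "t": time; "q": joint angles; "qd": joint speeds; "joint_efforts": joint torques, N m; "eef_pos": TCP position; "ee_rot": TCP orientation; "force": force on the tool from outside, world axes, zero at the start; "moment": the same for the moment, N m; "width": finger opening in m.
Only numpy, scipy, OpenCV 4.12 (cv2) and the standard library are available. Lean on these libraries where they do the work, as an engineer would, in place of code of your own. Each camera call takes 0.05 s, during which the arm holds its last target.

## Working session

There is one attempt and no reset: what is moved stays moved. The work goes in short steps, Python scripts to look and compute and a shell command to move; the robot and the scene stay as the last step left them, time stands still between calls to the robot, and variables do not carry over. Pictures are saved under pics/ and viewed, and the job is handed in when it is done.

```bash
mkdir -p pics; python3 - <<'E'
from station import *
import cv2
s=get_state();print(s, tcp_to_grasp)
for n in["scene","side","wrist"]:
    f=grab_frame(n);cv2.imwrite(f"pics/{n}0.png",f["pixels"][:,:,::-1]);print(n,f["vfov"],f["cx"],f["cy"],f["k1"],f["extrinsics"])
E
```

```text
{'t': 0.0, 'q': array([-8.22893913e-01,  3.59393879e-01,  1.10550737e-02, -3.91592418e-04,
       -1.22409039e+00, -2.88109528e-01]), 'qd': array([-0.00104759, -0.00077076, -0.00234861,  0.00098407, -0.00113504,
        0.00056234]), 'joint_efforts': array([-2.41793219e-03, -5.82719028e+01,  2.93055797e+01,  6.99740231e+00,
        6.90367728e-03, -1.02625756e-04]), 'eef_pos': array([ 0.29931293, -0.60445621,  0.22560905]), 'ee_rot': array([0.06640311, 1.56912246, 2.09685895]), 'force': array([-0.09995591, -0.14223607, -0.4925107 ]), 'moment': array([ 0.00690386, -0.01502426, -0.03065315]), 'width': 0.08761067110953111} 0.0188
scene 56.316650569859085 282.6906899959269 205.558333979694 0.0030695345824917637 [[ 0.64786783 -0.76152142 -0.01877217 -0.45980351]
 [ 0.42272802  0.33891882  0.84049691 -0.25455056]
 [-0.63369416 -0.55246643  0.54149105 -0.6505767 ]
 [ 0.          0.          0.          1.        ]]
side 46.9281948896994 277.15553700903314 207.77558811131976 0.04586161623996932 [[-0.87136965 -0.49058932  0.00608705  0.40395134]
 [ 0.29820947 -0.51973705  0.8005901  -0.30412836]
 [-0.38959729  0.69942514  0.59918147 -0.8168162 ]
 [ 0.          0.          0.          1.        ]]
wrist 70.31034760152832 276.69392524820813 208.2474127328454 -0.06317136802821836 [[-0.44334421  0.89634882  0.00216936  0.67452597]
 [-0.86138287 -0.42537775 -0.27762083  0.03442162]
 [-0.2479223  -0.12495024  0.96068828 -0.39048823]
 [ 0.          0.          0.          1.        ]]
```

View pics/scene0.png

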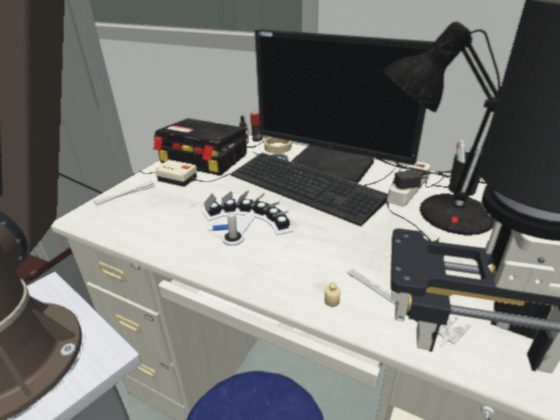

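View pics/side0.png

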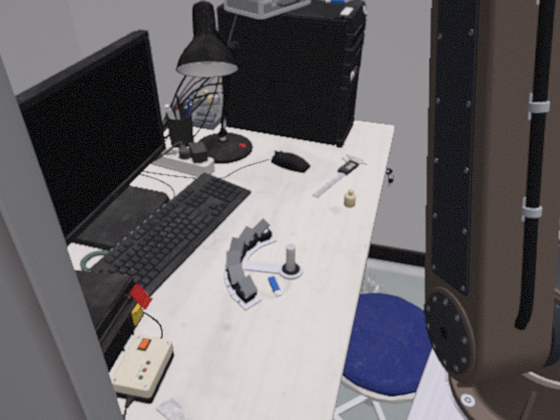

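View pics/wrist0.png

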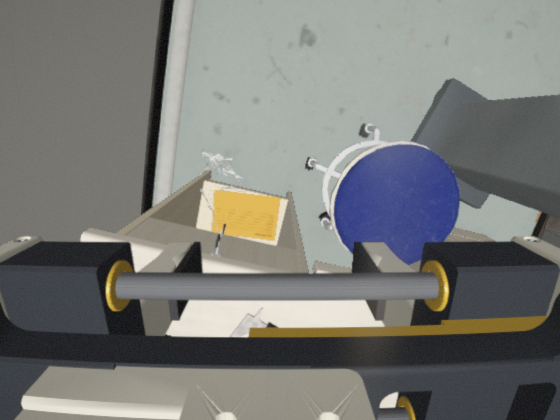

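The scene picture shows the rack arc at about (245,210) with the roller at (233,230). In the side picture the arc is at (245,265) and the roller at (291,260). I'll zoom in on both.

```bash
cat > h.py <<'E'
import numpy as np,cv2
from station import *
def K(f):
    fl=f["pixels"].shape[0]/2/np.tan(np.radians(f["vfov"])/2)
    return np.array([[fl,0,f["cx"]],[0,fl,f["cy"]],[0,0,1.]])
F=np.diag([1,-1,-1.])
def proj(f,P):
    E=f["extrinsics"];R=F@E[:3,:3];t=F@E[:3,3]
    return cv2.projectPoints(np.asarray(P,float).reshape(-1,3),cv2.Rodrigues(R)[0],t,K(f),np.array([f["k1"],0,0,0,0.]))[0][:,0]
def unproj(f,uv,z):
    E=f["extrinsics"];R=F@E[:3,:3];t=F@E[:3,3]
    n=cv2.undistortPoints(np.array(uv,float).reshape(-1,1,2),K(f),np.array([f["k1"],0,0,0,0.]))[:,0]
    d=np.c_[n,np.ones(len(n))]@R; c=-R.T@t
    return c+d*((z-c[2])/d[:,2])[:,None]
E
python3 - <<'E'
from h import *
a=cv2.imread("pics/scene0.png")[180:260,180:310];cv2.imwrite("pics/sc.png",cv2.resize(a,None,fx=6,fy=6,interpolation=cv2.INTER_CUBIC))
a=cv2.imread("pics/side0.png")[210:315,215:315];cv2.imwrite("pics/sd.png",cv2.resize(a,None,fx=5.7,fy=5.7,interpolation=cv2.INTER_CUBIC))
E
```

```text
(no output)
```

View pics/sc.png

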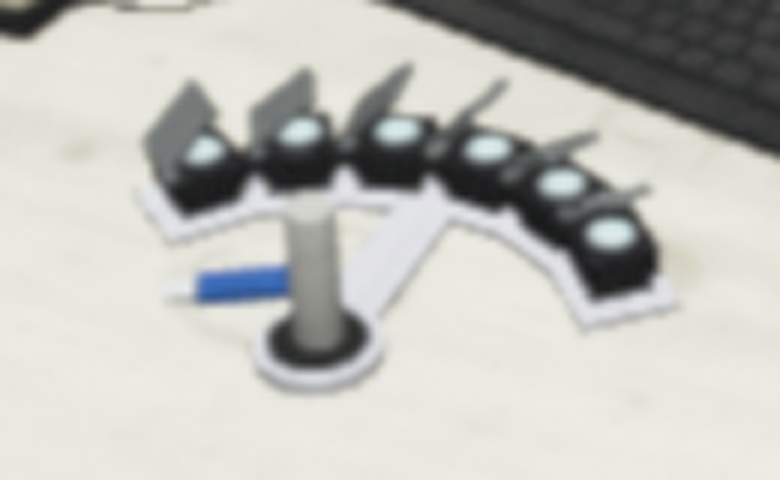

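View pics/sd.png

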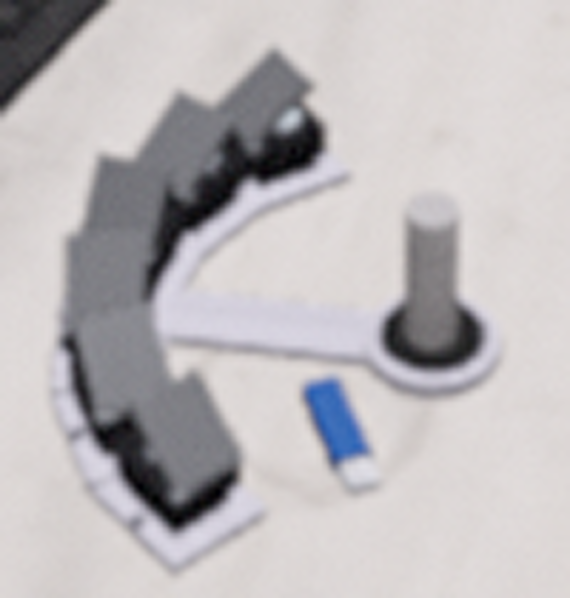

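```bash
cat > fit.py <<'E'
from h import *
from scipy.optimize import least_squares
TH=np.array([.875,.525,.175,-.175,-.525,-.875])
fs=grab_frame("scene");fd=grab_frame("side")
cs=lambda p:(np.array(p,float)+.5)/6-.5+[180,180]
cd=lambda p:(np.array(p,float)+.5)/5.7-.5+[215,210]
lens=cs([(205,152),(300,131),(397,130),(488,148),(562,183),(611,233)])
rs=cs([(312,207),(318,343)]); rd=cd([(434,210),(434,338)])
def pts(p,r,th,z):
    return np.c_[p[0]+r*np.cos(p[2]+th),p[1]+r*np.sin(p[2]+th),np.full(len(th),z)]
c0=[(p[0]) for p in (unproj(fs,rs[:1],.07),unproj(fd,rd[:1],.07),unproj(fs,rs[1:],.01),unproj(fd,rd[1:],.01))];print(c0)
L=unproj(fs,lens,.0285);print(L)
def res(p): return (pts(p,.12,TH,.0285)[:,:2]-L[:,:2]).ravel()
s=least_squares(res,[.6,.1,0.]);print("lensfit",s.x,res(s.x).reshape(-1,2)*1e3)
# foot end corners z=.006 for reference
print(unproj(fs,cs([(172,240),(140,195),(585,326),(678,303)]),.003)-0,)
print(unproj(fd,cd([(176,570),(265,512),(350,175)]),.003))
E
python3 fit.py
```

```text
[array([ 0.46579098, -0.05959296,  0.07      ]), array([ 0.464504  , -0.05771852,  0.07      ]), array([ 0.46079251, -0.06045999,  0.01      ]), array([ 0.46152395, -0.05502527,  0.01      ])]
[[ 0.50629862  0.05364598  0.0285    ]
 [ 0.54267839  0.03460252  0.0285    ]
 [ 0.56904948  0.0029369   0.0285    ]
 [ 0.58285396 -0.03691325  0.0285    ]
 [ 0.58237062 -0.07868682  0.0285    ]
 [ 0.5676719  -0.11758364  0.0285    ]]
lensfit [ 0.46466361 -0.05721705  0.34342324] [[-0.21989025  1.76373616]
 [-0.4910797  -0.22222052]
 [-0.15368305 -0.6926074 ]
 [ 0.11167956 -0.18841997]
 [ 0.32020337 -0.19989968]
 [ 0.43277007 -0.46058859]]
[[ 0.47723312  0.04540108  0.003     ]
 [ 0.49082449  0.0821017   0.003     ]
 [ 0.5403729  -0.12685434  0.003     ]
 [ 0.57497804 -0.14559292  0.003     ]]
[[ 0.48826163  0.08244434  0.003     ]
 [ 0.47532057  0.04470765  0.003     ]
 [ 0.5384892  -0.12754676  0.003     ]]
```

```bash
cat > st.py <<'E'
from h import *
from scipy.spatial.transform import Rotation as Ro
s=get_state();R=Ro.from_euler('xyz',s["ee_rot"]).as_matrix()
C=np.array([.4645,-.0578]);Y=.347
p=s["eef_pos"];d=p[:2]-C
print("t",s["t"],"p",p.round(4),"F",s["force"].round(2),"w",s["width"].round(4),"q",s["q"].round(3))
print(R.round(4));print("r %.4f th %.4f"%(np.hypot(*d),np.arctan2(d[1],d[0])-Y))
def rel(th,z,r=.12):
    a=Y+th; P=np.array([*(C+r*np.array([np.cos(a),np.sin(a)])),z])
    best=[]
    for sg in(1,-1):
        X=np.array([0,0,-1.]);Z=sg*np.array([np.cos(a),np.sin(a),0]);T=np.c_[X,np.cross(Z,X),Z]
        print("to",th,z,"shift",(R.T@(P-p)).round(4),"turn",Ro.from_matrix(R.T@T).as_rotvec().round(4))
E
python3 - <<'E'
from st import *
rel(1.3,.12)
E
sed -i 's/^print("t"/if __name__=="__main__" or 1: print("t"/' st.py
```

```text
Traceback (most recent call last):
  File "st.py", line 6, in <module>
    print("t",s["t"],"p",p.round(4),"F",s["force"].round(2),"w",s["width"].round(4),"q",s["q"].round(3))
                                                                ^^^^^^^^^^^^^^^^
AttributeError: 'float' object has no attribute 'round'
```

```bash
sed -i 's/s\["width"\].round(4)/round(s["width"],4)/; s/if __name__.*or 1: //' st.py
python3 - <<'E'
from st import *
rel(1.3,.12)
E
```

```text
t 0.25 p [ 0.2994 -0.6047  0.2261] F [-0.09 -0.13 -0.46] w 0.0876 q [-0.823  0.359  0.012 -0.    -1.224 -0.288]
[[-4.000e-04 -8.962e-01 -4.437e-01]
 [ 6.000e-04 -4.437e-01  8.962e-01]
 [-1.000e+00  1.000e-04  8.000e-04]]
r 0.5713 th -2.2110
to 1.3 0.12 shift [ 0.1065 -0.4355  0.5281] turn [ 3.835e-01  7.000e-04 -3.000e-04]
to 1.3 0.12 shift [ 0.1065 -0.4355  0.5281] turn [-2.7581e+00  4.0000e-04  1.0000e-03]
```

```bash
python3 -m crank '[[0,-0.02,0.024,-0.15,0,0,0],[0,-0.055,0.066,-0.3,0,0,0],[0,-0.09,0.11,-0.45,0,0,0],[0,-0.125,0.154,-0.6,0,0,0],[0,-0.16,0.198,-0.75,0,0,0],[0,-0.195,0.242,-0.9,0,0,0],[0,-0.23,0.286,-1.05,0,0,0],[0,-0.265,0.33,-1.2,0,0,0],[0,-0.3,0.37,-1.35,0,0,0],[0,-0.33,0.4,-1.5,0,0,0]]' 10
python3 - <<'E'
from st import *
rel(1.3,.12)
E
```

```text
t: 1.5
eef_pos: [0.4179, -0.098, 0.227]
ee_rot: [3.027, 1.57, 0.281]
force: [1.0, 0.0, -0.1]
width: 0.001
t 1.5 p [ 0.4179 -0.098   0.227 ] F [ 1.    0.   -0.11] w 0.001 q [ 0.233 -0.062 -0.494 -0.    -1.137  0.162]
[[ 1.200e-03  3.849e-01 -9.230e-01]
 [ 3.000e-04 -9.230e-01 -3.849e-01]
 [-1.000e+00  1.000e-04 -1.200e-03]]
r 0.0616 th -2.7767
to 1.3 0.12 shift [ 0.1071 -0.1332 -0.096 ] turn [ 1.8896e+00 -1.0000e-03  1.1000e-03]
to 1.3 0.12 shift [ 0.1071 -0.1332 -0.096 ] turn [-1.252e+00 -1.000e-03 -9.000e-04]
```

```bash
python3 -m crank '[[0,-0.03,-0.02,-0.15,0,0,0],[0,-0.06,-0.04,-0.3,0,0,0],[0,-0.09,-0.06,-0.45,0,0,0],[0,-0.115,-0.08,-0.6,0,0,0],[0.02,-0.133,-0.096,-0.75,0,0,0],[0.05,-0.133,-0.096,-0.9,0,0,0],[0.08,-0.133,-0.096,-1.05,0,0,0],[0.1,-0.133,-0.096,-1.2,0,0,0],[0.107,-0.133,-0.096,-1.252,0,0,0],[0.107,-0.133,-0.096,-1.252,0,0,0]]'
python3 - <<'E'
from st import *
rel(1.3,.037)
for n in["scene","side","wrist"]:
    f=grab_frame(n);cv2.imwrite(f"pics/{n}1.png",f["pixels"][:,:,::-1])
a=cv2.imread("pics/scene1.png")[150:270,170:320];b=cv2.imread("pics/side1.png")[190:320,200:340]
cv2.imwrite("pics/c1.png",np.hstack([cv2.resize(a,(400,320)),cv2.resize(b,(345,320))]))
E
```

```text
t: 2.75
eef_pos: [0.4558, 0.0593, 0.1191]
ee_rot: [-1.121, 1.569, -2.622]
force: [0.7, -0.2, 0.7]
width: 0.0004
t 2.75 p [0.4558 0.0593 0.1191] F [ 0.73 -0.19  0.66] w 0.0004 q [ 0.56   0.108 -0.596 -0.    -0.869  1.081]
[[-1.100e-03  9.976e-01  6.970e-02]
 [-6.000e-04  6.970e-02 -9.976e-01]
 [-1.000e+00 -1.200e-03  6.000e-04]]
r 0.1174 th 1.2982
to 1.3 0.037 shift [ 0.0821 -0.0001 -0.0026] turn [ 3.1352e+00  1.8000e-03 -9.0000e-04]
to 1.3 0.037 shift [ 0.0821 -0.0001 -0.0026] turn [-0.0064  0.0006  0.0012]
```

View pics/c1.png

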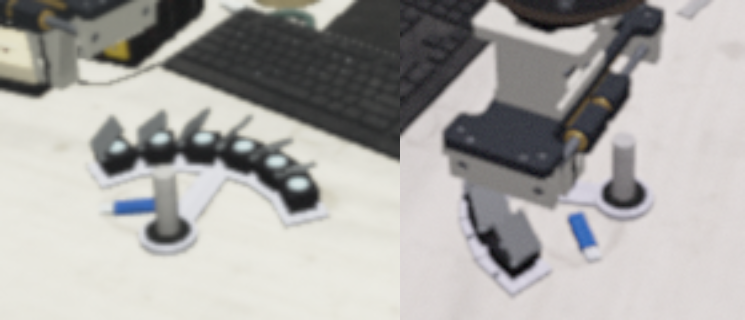

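View pics/wrist1.png

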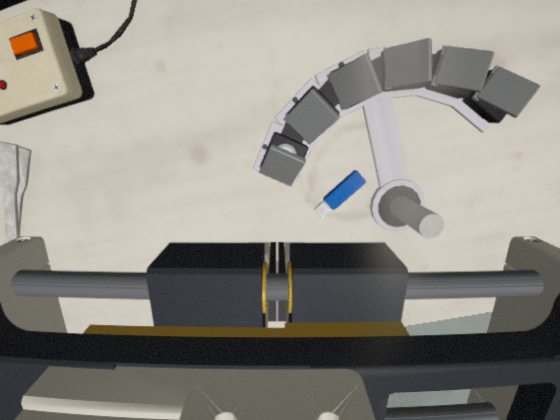

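```bash
python3 - <<'E'
from st import *
rel(1.3,.038)
for n in["scene","side","wrist"]:
    print(n,proj(grab_frame(n),np.r_[[s["eef_pos"]],[[*(C+.12*np.array([np.cos(Y+t),np.sin(Y+t)])),.035] for t in(.875,.175,-.875)]]).round(0).tolist())
E
```

```text
t 2.9 p [0.4564 0.0596 0.1201] F [ 0.84 -0.65  0.21] w 0.0002 q [ 0.56   0.106 -0.595  0.    -0.869  1.08 ]
[[ 8.000e-04  9.976e-01  6.910e-02]
 [ 4.000e-04  6.910e-02 -9.976e-01]
 [-1.000e+00  8.000e-04 -3.000e-04]]
r 0.1177 th 1.2924
to 1.3 0.038 shift [ 0.0821 -0.001  -0.0023] turn [ 3.1345e+00 -1.3000e-03  5.0000e-04]
to 1.3 0.038 shift [ 0.0821 -0.001  -0.0023] turn [-0.0071 -0.0003 -0.0008]
scene [[191.0, 180.0], [213.0, 203.0], [246.0, 199.0], [282.0, 216.0]]
side [[265.0, 264.0], [245.0, 286.0], [233.0, 259.0], [263.0, 228.0]]
wrist [[276.0, 256.0], [286.0, 156.0], [361.0, 78.0], [507.0, 95.0]]
```

```bash
python3 -m crank '[[0.02,-0.001,-0.002,0,0,0,0],[0.045,-0.001,-0.002,0,0,0,0],[0.065,-0.001,-0.002,0,0,0,0],[0.077,-0.001,-0.002,0,0,0,0],[0.0815,-0.001,-0.002,0,0,0,0],[0.0815,-0.001,-0.002,0,0,0,0],[0.0815,-0.001,-0.002,0,0,0,0]]'
python3 - <<'E'
from st import *
rel(1.3,.037)
for n in["side"]:
    f=grab_frame(n);f=grab_frame(n);cv2.imwrite(f"pics/{n}2.png",cv2.resize(f["pixels"][180:320,200:360,::-1],None,fx=4,fy=4))
s=get_state();print(s["eef_pos"],s["force"])
E
```

```text
t: 3.92
eef_pos: [0.4554, 0.0616, 0.0387]
ee_rot: [1.99, 1.57, 0.489]
force: [-0.1, -0.1, -0.1]
width: 0.0009
t 3.925 p [0.4554 0.0616 0.0387] F [-0.13 -0.07 -0.1 ] w 0.0009 q [ 0.565  0.227 -0.691  0.    -0.652  1.076]
[[ 1.000e-03  9.975e-01  7.020e-02]
 [ 5.000e-04  7.020e-02 -9.975e-01]
 [-1.000e+00  1.000e-03 -5.000e-04]]
r 0.1198 th 1.2996
to 1.3 0.037 shift [ 0.0017 -0.     -0.0002] turn [ 3.1357e+00 -1.6000e-03  7.0000e-04]
to 1.3 0.037 shift [ 0.0017 -0.     -0.0002] turn [-0.0059 -0.0005 -0.001 ]
[0.45536558 0.06164025 0.03861855] [ 0.45467919 -0.24201488 -0.1656735 ]
```

View pics/side2.png

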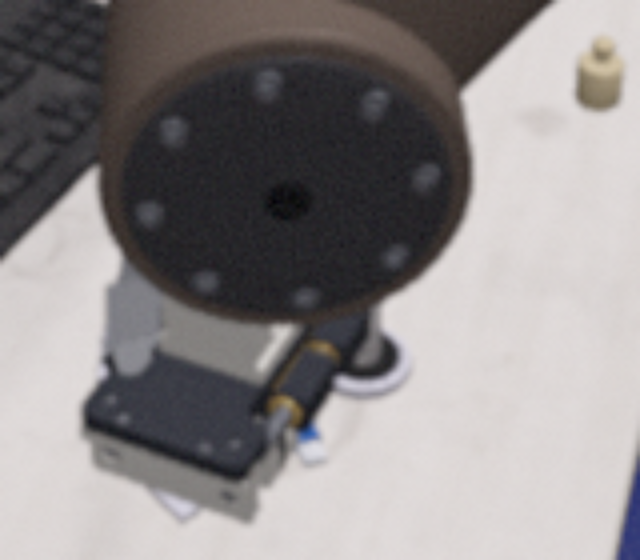

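```bash
python3 -m crank '[[0.0015,0.0072,0.0002,0.06,0,0,0],[0.0015,0.0144,0.0009,0.12,0,0,0],[0.0015,0.0215,0.0019,0.18,0,0,0],[0.0015,0.0285,0.0034,0.24,0,0,0],[0.0015,0.0355,0.0054,0.30,0,0,0],[0.0015,0.0423,0.0077,0.36,0,0,0],[0.0015,0.0489,0.0104,0.42,0,0,0],[0.0015,0.0554,0.0135,0.48,0,0,0],[0.0015,0.0554,0.0135,0.48,0,0,0]]'
python3 - <<'E'
from st import *
rel(.82,.037)
for n in["scene","wrist"]:
    f=grab_frame(n);cv2.imwrite(f"pics/{n}3.png",f["pixels"][:,:,::-1])
a=cv2.imread("pics/scene3.png")[150:270,170:320];b=cv2.imread("pics/wrist3.png")
cv2.imwrite("pics/c3.png",np.hstack([cv2.resize(a,(400,320)),cv2.resize(b,(400,320))]))
E
```

```text
t: 5.15
eef_pos: [0.5117, 0.0518, 0.0369]
ee_rot: [2.357, 1.57, 0.376]
force: [-0.7, 0.5, -0.2]
width: 0.0005
t 5.15 p [0.5117 0.0518 0.0369] F [-0.67  0.53 -0.21] w 0.0005 q [ 0.483  0.307 -0.574  0.    -0.69   0.678]
[[ 8.000e-04  9.172e-01 -3.984e-01]
 [ 3.000e-04 -3.984e-01 -9.172e-01]
 [-1.000e+00  6.000e-04 -6.000e-04]]
r 0.1194 th 0.8171
to 0.82 0.037 shift [-0.0001 -0.0003 -0.0006] turn [ 3.1356e+00 -9.0000e-04  9.0000e-04]
to 0.82 0.037 shift [-0.0001 -0.0003 -0.0006] turn [-0.006  -0.0006 -0.0006]
```

View pics/c3.png

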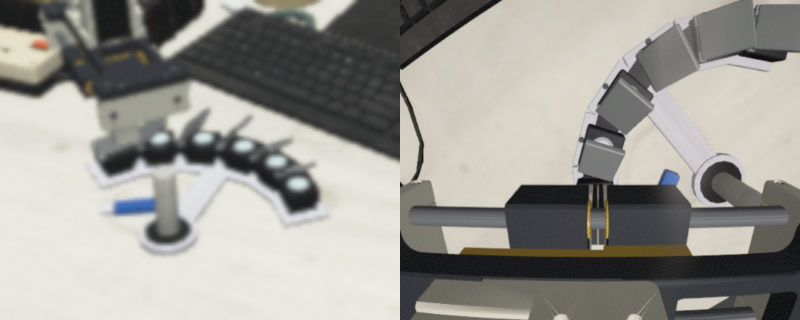

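Cover 1 is down (scene crop, about (120,150)) and covers 2–6 are still up. The force is under 1 N, so I'll continue along the arc.

```bash
python3 -m crank '[[0,0.0072,0.0002,0.06,0,0,0],[0,0.0144,0.0009,0.12,0,0,0],[0,0.0215,0.0019,0.18,0,0,0],[0,0.0285,0.0034,0.24,0,0,0],[0,0.0355,0.0054,0.30,0,0,0],[0,0.0423,0.0077,0.36,0,0,0],[0,0.0489,0.0104,0.42,0,0,0],[0,0.0554,0.0135,0.48,0,0,0],[0,0.0617,0.017,0.54,0,0,0],[0,0.0678,0.021,0.6,0,0,0]]'
python3 - <<'E'
from st import *
rel(.22,.037)
for n in["scene","wrist"]:
    f=grab_frame(n);cv2.imwrite(f"pics/{n}4.png",f["pixels"][:,:,::-1])
a=cv2.imread("pics/scene4.png")[150:270,170:320];b=cv2.imread("pics/wrist4.png")
cv2.imwrite("pics/c4.png",np.hstack([cv2.resize(a,(400,320)),cv2.resize(b,(400,320))]))
E
```

```text
t: 6.5
eef_pos: [0.5648, 0.0056, 0.0367]
ee_rot: [-1.679, 1.571, 2.023]
force: [0.3, -0.5, -0.6]
width: 0.0001
t 6.5 p [0.5648 0.0056 0.0367] F [ 0.33 -0.49 -0.57] w 0.0001 q [ 0.356  0.375 -0.461 -0.    -0.735  0.204]
[[-1.000e-04  5.315e-01 -8.470e-01]
 [ 1.000e-04 -8.470e-01 -5.315e-01]
 [-1.000e+00 -1.000e-04 -0.000e+00]]
r 0.1187 th 0.2166
to 0.22 0.037 shift [-0.0003 -0.0004 -0.0013] turn [3.135e+00 2.000e-04 0.000e+00]
to 0.22 0.037 shift [-0.0003 -0.0004 -0.0013] turn [-0.0066 -0.      0.0001]
```

View pics/c4.png

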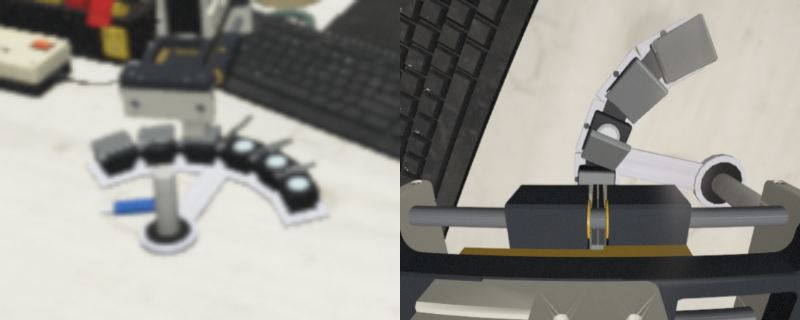

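Covers 1 and 2 lie flat at (115,150) and (158,145). Cover 3 is nearly down and 4–6 are up. The rack hasn't moved.

```bash
python3 -m crank '[[0,0.0072,-0.0003,0.06,0,0,0],[0,0.0144,-0.0001,0.12,0,0,0],[0,0.0215,0.0009,0.18,0,0,0],[0,0.0285,0.0024,0.24,0,0,0],[0,0.0355,0.0044,0.30,0,0,0],[0,0.0423,0.0067,0.36,0,0,0],[0,0.0489,0.0094,0.42,0,0,0],[0,0.0554,0.0125,0.48,0,0,0],[0,0.0617,0.016,0.54,0,0,0],[0,0.0678,0.02,0.6,0,0,0]]'
python3 - <<'E'
from st import *
rel(-.38,.037)
for n in["scene","wrist"]:
    f=grab_frame(n);cv2.imwrite(f"pics/{n}5.png",f["pixels"][:,:,::-1])
a=cv2.imread("pics/scene5.png")[150:270,170:320];b=cv2.imread("pics/wrist5.png")
cv2.imwrite("pics/c5.png",np.hstack([cv2.resize(a,(400,320)),cv2.resize(b,(400,320))]))
E
```

```text
t: 7.85
eef_pos: [0.584, -0.0622, 0.0367]
ee_rot: [-2.351, 1.571, 0.752]
force: [-0.2, 0.2, 1.4]
width: 0.0003
t 7.85 p [ 0.584  -0.0622  0.0367] F [-0.23  0.16  1.35] w 0.0003 q [ 0.226  0.405 -0.41  -0.    -0.756 -0.265]
[[ 2.000e-04 -3.830e-02 -9.993e-01]
 [ 2.000e-04 -9.993e-01  3.830e-02]
 [-1.000e+00 -2.000e-04 -2.000e-04]]
r 0.1196 th -0.3837
to -0.38 0.037 shift [-0.0003 -0.0004 -0.0004] turn [3.1363e+00 3.0000e-04 3.0000e-04]
to -0.38 0.037 shift [-0.0003 -0.0004 -0.0004] turn [-0.0053 -0.0002  0.0002]
```

View pics/c5.png

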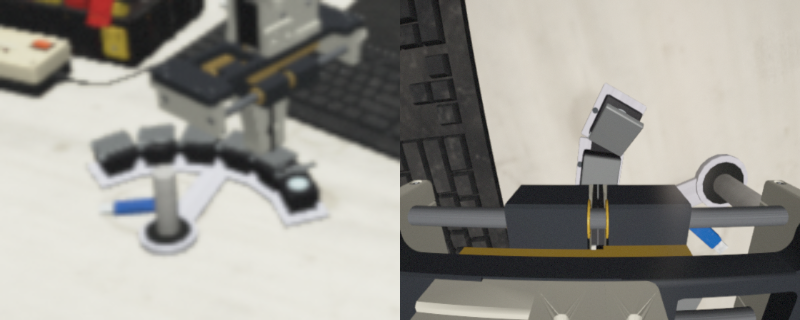

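Covers 1–4 are flat, cover 5 is going down and cover 6 is up.

```bash
python3 -m crank '[[0,0.0072,0.0002,0.06,0,0,0],[0,0.0144,0.0009,0.12,0,0,0],[0,0.0215,0.0019,0.18,0,0,0],[0,0.0285,0.0034,0.24,0,0,0],[0,0.0355,0.0054,0.30,0,0,0],[0,0.0423,0.0077,0.36,0,0,0],[0,0.0489,0.0104,0.42,0,0,0],[0,0.0554,0.0135,0.48,0,0,0],[0,0.0617,0.017,0.54,0,0,0],[0,0.0678,0.021,0.6,0,0,0]]'
python3 - <<'E'
from st import *
rel(-.98,.037)
E
```

```text
t: 9.2
eef_pos: [0.5603, -0.1291, 0.0366]
ee_rot: [-1.513, 1.571, 0.991]
force: [0.5, -0.6, -0.1]
width: 0.0006
t 9.2 p [ 0.5603 -0.1291  0.0366] F [ 0.47 -0.58 -0.13] w 0.0006 q [ 0.114  0.389 -0.438 -0.    -0.745 -0.751]
[[ 0.000e+00 -5.954e-01 -8.035e-01]
 [ 1.000e-04 -8.035e-01  5.954e-01]
 [-1.000e+00 -1.000e-04  0.000e+00]]
r 0.1194 th -0.9870
to -0.98 0.037 shift [-0.0004 -0.0008 -0.0006] turn [ 3.1369e+00  1.0000e-04 -0.0000e+00]
to -0.98 0.037 shift [-0.0004 -0.0008 -0.0006] turn [-0.0047  0.      0.0001]
```

Continue a little past the free end, then lift up and out.

```bash
python3 -m crank '[[0,0.0072,0.0002,0.06,0,0,0],[0,0.0144,0.0009,0.12,0,0,0],[0,0.0215,0.0019,0.18,0,0,0],[0,0.0285,0.0034,0.24,0,0,0],[-0.03,0.036,0.0034,0.24,0,0,0],[-0.07,0.04,0.0034,0.24,0,0,0],[-0.12,0.06,0.0034,0.24,0,0,0],[-0.16,0.11,0.0034,0.24,0,0,0],[-0.17,0.16,0.0034,0.24,0,0,0],[-0.17,0.17,0.0034,0.24,0,0,0]]'
python3 - <<'E'
from st import *
fs={}
for n in["scene","side"]:
    fs[n]=grab_frame(n);cv2.imwrite(f"pics/{n}6.png",fs[n]["pixels"][:,:,::-1])
a=cv2.imread("pics/scene6.png")[165:270,180:310];b=cv2.imread("pics/side6.png")[205:315,215:325]
cv2.imwrite("pics/c6.png",np.hstack([cv2.resize(a,(400,323),interpolation=2),cv2.resize(b,(323,323),interpolation=2)]))
E
```

```text
t: 10.45
eef_pos: [0.4552, -0.2651, 0.208]
ee_rot: [-2.433, 1.568, -0.17]
force: [0.2, 0.3, -0.7]
width: 0.0004
t 10.45 p [ 0.4552 -0.2651  0.208 ] F [ 0.18  0.28 -0.72] w 0.0004 q [-0.155  0.127 -0.342  0.    -1.099 -0.724]
[[ 2.400e-03 -7.696e-01 -6.385e-01]
 [-4.000e-04 -6.385e-01  7.696e-01]
 [-1.000e+00 -1.600e-03 -1.900e-03]]
r 0.2075 th -1.9626
```

View pics/c6.png

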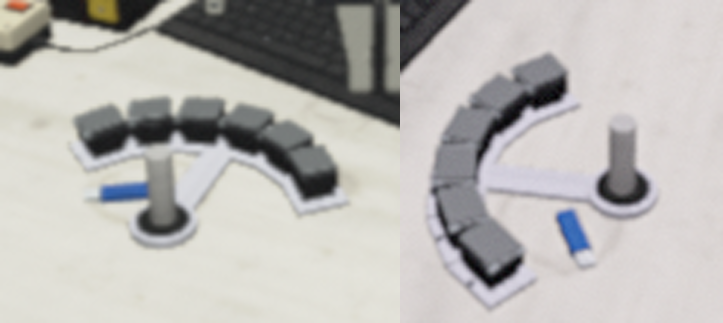

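View pics/scene6.png

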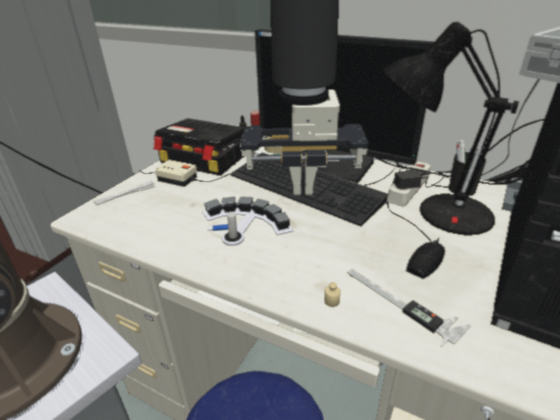

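All six covers lie flat in both views, and the roller (233,230), USB stick, weight (332,295) and caliper are unmoved. The arm is clear of everything, so I'm handing in.

```bash
python3 -c "
from station import *
job_done()"
```

```text
the job is handed in; nothing more can be done
```

I closed all six covers in order, 1 to 6, by stroking the closed fingertips once along the arc. The tip stayed about 37 mm above the desk, some 2 mm over the shut height. I then lifted clear and handed the job in at about 10.5 s of the 45 s allowed.

- **Covers:** the last scene and side pictures show all six lying flat. I judged this by eye and did not measure the angles. Pictures taken during the stroke showed the covers ahead of the finger still open.
- **Forces:** the readings at the end of each move stayed under about 1.5 N, roughly the sensor's noise in free air. I did not record forces within a move.
- **Rack and loose things:** the rack and roller look unmoved in both last views, and the roller is upright on its pad. The USB stick, weight and caliper also look unmoved.
- **Robot:** the arm ended about 0.2 m above the desk, touching nothing.

No check failed or disagreed. The hand-in call gave no verdict.

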